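# Ready the measuring microscope: press the lamp, zero and record keys in order

## Task

Get the measuring microscope ready to record by pressing three push keys with the fingertips, one after another: first the blue one (lamp), then the yellow one (zero), then the green one (record). Push each key fully in, lightly, so that it stays in. Do not press the red key, and do not lift, tip or shift the boxes or anything else on the bench.

Things in the scene. Friction and masses are not known exactly. Their poses are not given: they have to be found in the camera images.
- blue_box: Loose grey box with a round blue push key (lamp) in the middle of its flat top and a blue stripe on one side; 84 x 84 mm, 46 high, 0.6 to 0.95 kg, standing on the bench unfixed, turned up to 0.6 rad from square. Origin: centre of its underside; z up.
- blue_key_top (a point): Centre of the flat top of the blue key (cap diameter 36 mm); moves with the cap. 62 mm above the bench when the key is out, 54 mm when it is fully in. The box's top is at 46 mm.
- blue_key (a joint): How far the blue key is pressed in, in m: 0 fully out, 0.008 fully in, straight down. It has no return spring: it moves against about 2.5 N of friction and stays where it is left; at 0.008 it meets a hard stop. The cap on top is springy and gives up to 6 mm more at about 2.5 N per mm, so the fingertip goes down about 10 to 12 mm to push the key fully in. Light means under 20 N on key or box.
- yellow_box: Loose grey box with a round yellow push key (zero) in the middle of its flat top and a yellow stripe on one side; 84 x 84 mm, 46 high, 0.6 to 0.95 kg, standing on the bench unfixed, turned up to 0.6 rad from square. Origin: centre of its underside; z up.
- yellow_key_top (a point): Centre of the flat top of the yellow key (cap diameter 36 mm); moves with the cap. 62 mm above the bench when the key is out, 54 mm when it is fully in. The box's top is at 46 mm.
- yellow_key (a joint): How far the yellow key is pressed in, in m: 0 fully out, 0.008 fully in, straight down. It has no return spring: it moves against about 2.5 N of friction and stays where it is left; at 0.008 it meets a hard stop. The cap on top is springy and gives up to 6 mm more at about 2.5 N per mm, so the fingertip goes down about 10 to 12 mm to push the key fully in. Light means under 20 N on key or box.
- green_box: Loose grey box with a round green push key (record) in the middle of its flat top and a green stripe on one side; 84 x 84 mm, 46 high, 0.6 to 0.95 kg, standing on the bench unfixed, turned up to 0.6 rad from square. Origin: centre of its underside; z up.
- green_key_top (a point): Centre of the flat top of the green key (cap diameter 36 mm); moves with the cap. 62 mm above the bench when the key is out, 54 mm when it is fully in. The box's top is at 46 mm.
- green_key (a joint): How far the green key is pressed in, in m: 0 fully out, 0.008 fully in, straight down. It has no return spring: it moves against about 2.5 N of friction and stays where it is left; at 0.008 it meets a hard stop. The cap on top is springy and gives up to 6 mm more at about 2.5 N per mm, so the fingertip goes down about 10 to 12 mm to push the key fully in. Light means under 20 N on key or box.
- red_box: Loose grey box with a round red push key (erase) in the middle of its flat top and a red stripe on one side; 84 x 84 mm, 46 high, 0.6 to 0.95 kg, standing on the bench unfixed, turned up to 0.6 rad from square. Origin: centre of its underside; z up.
- red_key_top (a point): Centre of the flat top of the red key (cap diameter 36 mm); moves with the cap. 62 mm above the bench when the key is out, 54 mm when it is fully in. The box's top is at 46 mm.
- red_key (a joint): How far the red key is pressed in, in m: 0 fully out, 0.008 fully in, straight down. It has no return spring: it moves against about 2.5 N of friction and stays where it is left; at 0.008 it meets a hard stop. The cap on top is springy and gives up to 6 mm more at about 2.5 N per mm, so the fingertip goes down about 10 to 12 mm to push the key fully in. Light means under 20 N on key or box.
- eyepiece_a: Loose black eyepiece tube with a brass band and white cap, standing upright, diameter 32 to 36, height 88. Sizes in mm. Origin: centre of its underside. Leave alone.
- eyepiece_b: A second eyepiece tube like eyepiece_a, standing upright. Sizes in mm. Origin: centre of its underside. Leave alone.
- setting_ring: Loose bare steel setting ring lying flat, outer diameter 60, height 22. Sizes in mm. Origin: centre of its underside. Leave alone.
- v_block: Loose dark steel V-block, about 45 x 66 x 43 high. Sizes in mm. Origin: centre of its underside. Leave alone.
- flange: Loose turned aluminium flange, diameter 64, height 34. Sizes in mm. Origin: centre of its underside. Leave alone.
- cleaner: Loose small amber bottle with a white cap, standing upright, diameter 48, height 100. Sizes in mm. Origin: centre of its underside. Leave alone.
There are look-alikes about, which are no part of the job. Leave any pink or purple look-alike of the yellow_box alone. Leave any purple or turquoise look-alike of the green_box alone.

How it is judged:
By the outcome, as a careful person would: the job done as asked, in the order asked, and still so for the second after the job is handed in, with the robot touching nothing.
It also fails if it takes over 56 s, if anything falls off the work surface, if the arm or the gripper's body presses on something with over 40 N, if the wrist force passes 120 N, or if a joint passes its speed limit or range.

## Robot

A 6-joint arm with a two-finger parallel gripper is mounted at the origin on the work surface. World frame = base frame: x ahead of the robot, y to its left, z up, the work surface at z = 0. Lengths are in m, angles in rad, forces in N, time in s.
With the tool pointing down it reaches from about 0.375 to 0.925 m from the base axis. Payload 5.7 kg.
Tool frame: the origin (TCP) lies midway between the tips of the shut fingers; the grasp point (between the pads) lies 19 mm behind it; z points along the fingers, y is the line along which they close (so a half turn about z gives the same grasp; the last joint's range is limited). The gripper opens to 88 mm and grips with 3 to 60 N. Pads are 20 mm wide; open, the fingers measure 115 mm over their backs; the gripper's body (75 mm by 178 mm) begins 61 mm behind the grasp point.
Start: joints at [-1.316, 0.359, 1.51, -0, 1.272, -0.115], TCP at [0.217, -0.559, 0.223] pointing down, gripper open.
Joint ranges: [-2.97, 2.97], [-1.01, 2.36], [0.21, 2.38], [-0.96, 4.11], [0.2, 2.71], [-2.98, 2.98]. Speed limits (rad/s): [2.39, 2.39, 3.14, 3.14, 3.14, 3.14].

## Interface

Orientations are given as [roll, pitch, yaw] about the fixed x, y, z axes, in that order (R = Rz(yaw) Ry(pitch) Rx(roll)).
In Python, from cell import get_state, capture, camera_model, close_job, look_for gives the robot as it stands.
- The arm moves only by the tool carry_out, never from a script. Its argument "deltas" is a list of rows, each a list of 3 entries, a list of its own where there are three numbers: the closure, from 0 (fully open) to 1 (shut), then the shift along the tool's x, y, z in mm, then the turn about the tool's z in degrees. A call has 1 to 5 rows; each row shifts and turns the commanded pose from where the row before left it, along the tool's axes as they then stand; what a row does not reach is not made up. A row lasts 1/8 s, in which the tool goes at most 62.5 mm and 10.7 degrees, less where a joint would pass 70% of its speed; a pose out of reach is approached as far as the arm can. A call is refused whole if a number of a shift passes 62.5 or a number of a turn 10.7, either way. A call with a gripper value outside its range is refused whole. The fingers move at their own pace and stop on an object; "squeeze" is the grip in N (left out, the last holds). Time passes only in rows, so rows that do not move let the fingers close. It gives the time, the measured TCP pose, the force, the opening and the grip force at its end, in the units of the state.
- get_state(): the state, without advancing time (a new reading comes with each control period).
- capture(name): name is "scene" or "top"; returns the picture (400x640x3 uint8, red, green, blue); there is no depth.
- camera_model(name): a dict with "fovy" (degrees; the focal length in pixels is half the picture's height over the tangent of half this angle, whatever the lens; pixels are square), "cx", "cy" (the principal point, pixels), "extrinsics" (4x4, takes a point from camera to world coordinates). Camera axes: x right, y up, looking along -z (the intrinsics and any distortion apply to the point x, -y, -z); pixel columns grow to the right and rows downward; lengths in m; the calibration is good to about 2 mm. A picture is of the moment at which its call begins. camera_model takes no time and is no camera call.
- close_job(): hands the job in; it is judged then, once.
Trained networks look in the newest picture that a camera, given by its name, has taken for a name from the list of things; names that differ only in an ending like _2 or _b are one class to them, and where a whole thing is asked for, a point or a joint stands for the part that bears it (a point fixed in the world has none). Each returns a list of dicts, best first, with "p" (0 to 1); they miss things now and then, are a little off and sometimes report something else, mostly with a low value. They report only what shows in the picture. A call takes as long as a camera call. They do not tell look-alikes from the thing itself.
- look_for(thing, camera): "rect" ([left, top, right, bottom] as shares, 0 to 1, of the picture: columns of its width, rows of its height, round what is visible of it).
The state is a dict: "t": time; "q": joint angles; "joint_velocities": joint speeds; "effort": joint torques, N m; "ee_pos": TCP position; "eef_rot": TCP orientation; "wrist_force": force on the tool from outside, world axes, zero at the start; "wrist_torque": the same for the moment, N m; "opening": opening from 0.0 (shut) to 1.0 (fully open); "finger_force": force on a finger pad.
Only numpy, scipy, OpenCV 4.12 (cv2) and the standard library are available. Lean on these libraries where they do the work, as an engineer would, in place of code of your own. Each camera call takes 0.05 s, during which the arm holds its last target. There are 200 camera calls.

## Working session

There is one attempt and no reset: what is moved stays moved. The work goes in short steps, Python scripts to look and compute and a tool call to move; the robot and the scene stay as the last step left them, time stands still between calls to the robot, and variables do not carry over. Pictures are saved under pics/ and viewed, at most 10 in all, crops included, and the job is handed in when it is done.

Besides the shell and the picture viewer there is one more tool, called after ">>>" in YAML: its name, and indented under it one key for each argument. carry_out: Moves the arm, as the interface text tells. Its arguments: {"type":"object","properties":{"deltas":{"type":"array"},"squeeze":{"type":"number"}},"required":["deltas"]}

```bash
mkdir -p pics
cat > h.py <<'E'
from cell import *
import numpy as np, cv2
def snap(c,n):
    im=capture(c); cv2.imwrite(f'pics/{n}.png',cv2.cvtColor(im,cv2.COLOR_RGB2BGR)); return im
E
python3 - <<'E'
from h import *
for c in('scene','top'):
    snap(c,c+'0'); m=camera_model(c); print(c,{k:(np.round(v,4).tolist() if k=='extrinsics' else v) for k,v in m.items()})
print(get_state())
E
```

```text
scene {'fovy': 52.45122215164178, 'cx': 320.813376126945, 'cy': 196.50185413277626, 'extrinsics': [[-0.8988, -0.3276, 0.2912, 0.7905], [0.4382, -0.6888, 0.5775, 0.5347], [0.0114, 0.6467, 0.7627, 0.8301], [0.0, 0.0, 0.0, 1.0]]}
top {'fovy': 46.82476449044491, 'cx': 320.9387145616694, 'cy': 198.6404019002077, 'extrinsics': [[-0.0192, 0.9961, -0.0857, 0.4011], [-0.9998, -0.0187, 0.0065, -0.0247], [0.0048, 0.0858, 0.9963, 1.2346], [0.0, 0.0, 0.0, 1.0]]}
{'t': 0.1, 'q': array([-1.31608175e+00,  3.59418253e-01,  1.51136462e+00,  2.26503161e-05,
        1.27250483e+00, -1.15092960e-01]), 'joint_velocities': array([-0.00074455, -0.00236179, -0.00383687, -0.00053233, -0.00036053,
       -0.00080161]), 'effort': array([-1.56752329e-03, -5.16356134e+01, -2.71406293e+01,  6.75147283e-02,
        2.75879132e-02, -2.02746764e-05]), 'ee_pos': array([ 0.2167012 , -0.55880294,  0.22188705]), 'eef_rot': array([-3.13991130e+00, -2.16153697e-04,  3.69800685e-01]), 'wrist_force': array([-0.28951842,  0.6503862 ,  0.69079558]), 'wrist_torque': array([ 0.02032888, -0.03006376, -0.04414147]), 'finger_force': 0.0, 'opening': 0.9951472327521692}
```

View pics/scene0.png

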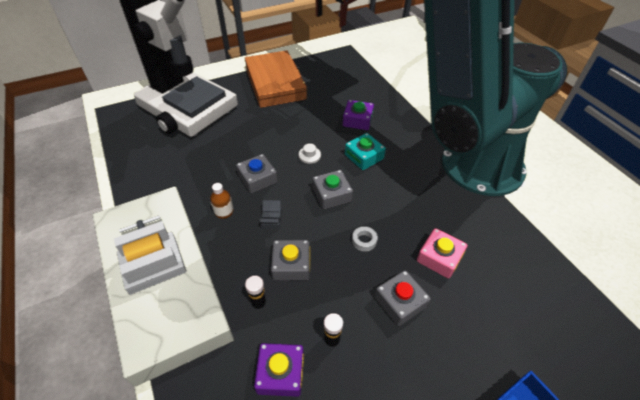

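View pics/top0.png

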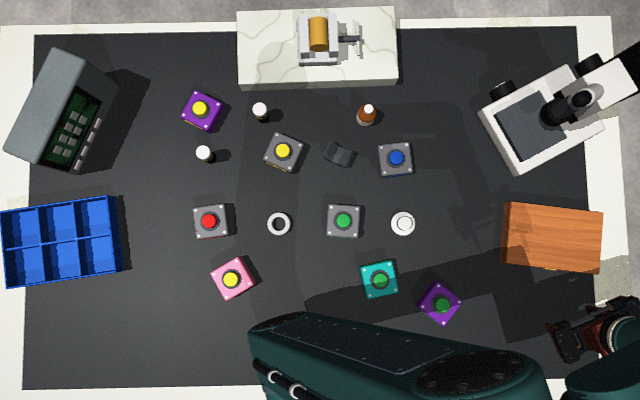

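The scene view shows the grey boxes' keys at blue (256,166), yellow (291,253), green (333,181) and red (404,290). In the top view they are at blue (396,158), yellow (283,151), green (344,221) and red (209,221). The pink, purple and turquoise boxes are the decoys. Next I'll triangulate the keys.

```bash
cat >> h.py <<'E'
H={'blue':(100,130),'yellow':(22,35),'green':(45,80)}
def cent(im,col,seed,r=18):
    h=cv2.cvtColor(im,cv2.COLOR_RGB2HSV); m=cv2.inRange(h,(H[col][0],120,60),(H[col][1],255,255))
    k=np.zeros_like(m); cv2.circle(k,seed,r,255,-1); m&=k
    v,u=np.nonzero(m); return np.array([(u.min()+u.max())/2,(v.min()+v.max())/2]),len(u),np.array([u.mean(),v.mean()])
def ray(c,uv):
    m=camera_model(c); f=200/np.tan(np.radians(m['fovy'])/2); E=np.array(m['extrinsics'])
    d=E[:3,:3]@np.array([(uv[0]-m['cx'])/f,-(uv[1]-m['cy'])/f,-1]); return E[:3,3],d/np.linalg.norm(d)
def tri(rs):
    A=sum(np.eye(3)-np.outer(d,d) for o,d in rs); b=sum((np.eye(3)-np.outer(d,d))@o for o,d in rs); return np.linalg.solve(A,b)
def atz(c,uv,z):
    o,d=ray(c,uv); return o+d*(z-o[2])/d[2]
S={'blue':((256,166),(396,158)),'yellow':((291,253),(283,151)),'green':((333,181),(344,221))}
E
python3 - <<'E'
from h import *
s,t=capture('scene'),capture('top')
for c,(a,b) in S.items():
    p,n,pm=cent(s,c,a); q,k,qm=cent(t,c,b)
    print(c,p,n,q,k,pm,qm,'tri',tri([ray('scene',pm),ray('top',qm)]).round(4),'top62',atz('top',qm,.060).round(4),'sc62',atz('scene',pm,.058).round(4))
    print('   look',[ (np.array(d['rect'])*[640,400,640,400]).round(1).tolist()+[round(d['p'],2)] for d in look_for(c+'_box','top')[:3]])
E
```

```text
blue [255. 165.] 149 [396.5 163. ] 180 [255.22818792 164.8590604 ] [396.08333333 158.77777778] tri [ 0.6032 -0.2292  0.0527] top62 [ 0.6015 -0.2276  0.06  ] sc62 [ 0.605  -0.2244  0.058 ]
   look [[375.7, 140.4, 414.1, 178.6, 0.96]]
yellow [290. 252.] 230 [280. 156.] 176 [290.01304348 252.1       ] [281.96022727 151.42613636] tri [0.6277 0.0656 0.0553] top62 [0.626  0.0657 0.06  ] sc62 [0.629  0.0667 0.058 ]
   look [[181.9, 90.0, 228.3, 133.8, 0.93], [210.2, 257.7, 254.8, 298.4, 0.9], [262.5, 133.2, 302.6, 175.5, 0.56]]
green [332. 181.] 145 [343.  225.5] 162 [332.06896552 180.94482759] [343.04938272 220.43209877] tri [ 0.4453 -0.0875  0.0549] top62 [ 0.4455 -0.0875  0.06  ] sc62 [ 0.4464 -0.0848  0.058 ]
   look [[417.2, 282.1, 460.8, 326.4, 0.71], [359.0, 261.6, 398.3, 298.9, 0.62], [325.5, 203.2, 360.5, 237.5, 0.57]]
```

>>> carry_out:
  deltas:
    - [1,[48,-17,0],0]
    - [1,[48,-17,0],0]
    - [1,[48,-17,0],0]
    - [1,[48,-17,0],0]
    - [1,[48,-17,0],0]
  squeeze: 5

```text
t: 0.98
ee_pos: [0.411, -0.3923, 0.2228]
eef_rot: [3.141, -0.0, 0.37]
wrist_force: [-0.1, -0.9, 0.3]
opening: 0.468
finger_force: 0.0
```

>>> carry_out:
  deltas:
    - [1,[48,-17,0],0]
    - [1,[48,-17,0],0]
    - [1,[48,-17,0],0]
    - [1,[48,-17,20],0]
    - [1,[48,-17,20],0]

```text
t: 1.6
ee_pos: [0.6044, -0.2264, 0.1826]
eef_rot: [3.141, -0.001, 0.37]
wrist_force: [-0.6, -0.8, 0.4]
opening: 0.006
finger_force: 0.0
```

>>> carry_out:
  deltas:
    - [1,[0,0,30],0]
    - [1,[0,0,30],0]
    - [1,[0,0,20],0]
    - [1,[0,0,10],0]
    - [1,[0,0,0],0]

```text
t: 2.22
ee_pos: [0.6026, -0.2273, 0.0922]
eef_rot: [-3.141, 0.001, 0.37]
wrist_force: [-0.6, -0.3, -0.1]
opening: 0.003
finger_force: 0.0
```

```bash
cat >> h.py <<'E'
def todelta(xy):
    s=get_state(); from scipy.spatial.transform import Rotation as R
    d=np.array([*xy,s['ee_pos'][2]])-s['ee_pos']; return (R.from_euler('xyz',s['eef_rot']).as_matrix().T@d*1000).round(1)
E
python3 - <<'E'
from h import *
s=get_state(); print(s['t'],s['ee_pos'],s['eef_rot'],s['wrist_force'],s['opening'],todelta((.603,-.227)))
a=snap('scene','s1')[100:250,170:370]; b=snap('top','t1')[80:230,300:500]
cv2.imwrite('pics/c1.png',cv2.cvtColor(cv2.resize(np.vstack([a,b]),None,fx=2,fy=2,interpolation=2)[:600],cv2.COLOR_RGB2BGR))
E
```

```text
2.225 [ 0.60264912 -0.22731595  0.09219501] [-3.14067868e+00  6.92622233e-04  3.69714362e-01] [-0.59729582 -0.27660526 -0.13381536] 0.0028942014837723654 [ 0.4 -0.2 -0. ]
```

View pics/c1.png

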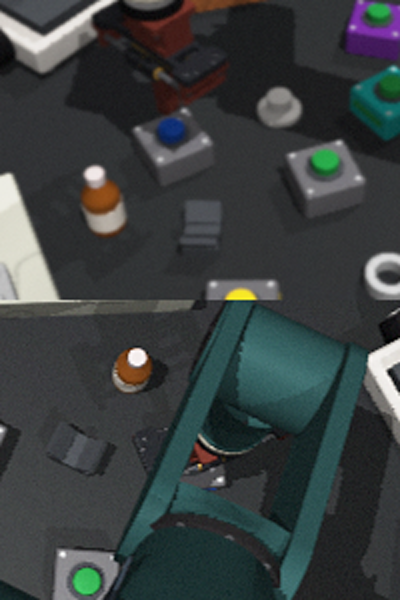

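Run:
```python
from h import *
m=camera_model('scene'); f=200/np.tan(np.radians(m['fovy'])/2); E=np.linalg.inv(np.array(m['extrinsics']))
im=cv2.imread('pics/s1.png')
def pr(p):
    c=E[:3,:3]@p+E[:3,3]; return m['cx']-f*c[0]/c[2], m['cy']+f*c[1]/c[2]
x0,y0,k=210,90,7
cr=cv2.resize(im[y0:170+10,x0:x0+100],None,fx=k,fy=k-1,interpolation=2)
p0=get_state()['ee_pos']
for p,c in((p0,(0,255,255)),(p0+[0,0,.08],(0,255,0)),(np.array([.603,-.227,.06]),(255,255,255))):
    u,v=pr(p); print(u,v); cv2.circle(cr,(int((u-x0)*k),int((v-y0)*(k-1))),3,c,-1)
cv2.imwrite('pics/z1.png',cr)
```

```text
253.78017766941414 154.22465887227781
250.04307549833396 130.5350377326791
255.50626303734478 163.46723095427308
```

View pics/z1.png

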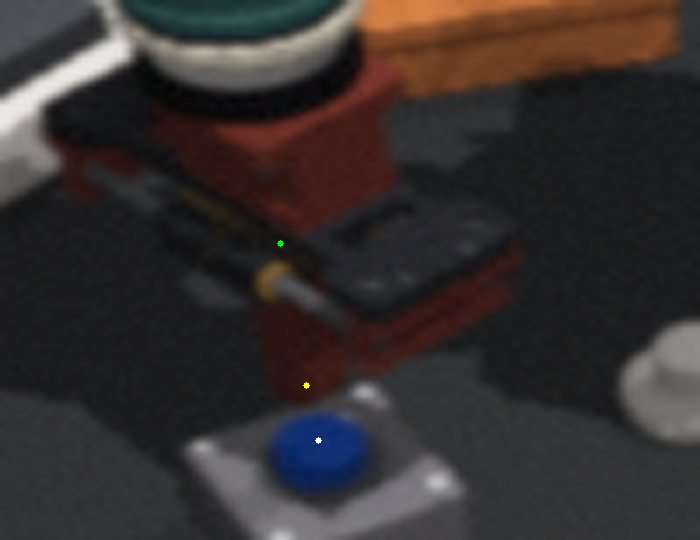

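The fingertip lies on the projected TCP, right above the blue cap. I'll press now, slowly and watching the force.

>>> carry_out:
  deltas:
    - [1,[0,0,14],0]
    - [1,[0,0,12],0]
    - [1,[0,0,3],0]
    - [1,[0,0,2],0]
    - [1,[0,0,2],0]

```text
t: 2.95
ee_pos: [0.6028, -0.2273, 0.0597]
eef_rot: [-3.141, 0.0, 0.37]
wrist_force: [-1.9, 0.6, 2.2]
opening: 0.003
finger_force: 1.1
```

>>> carry_out:
  deltas:
    - [1,[0,0,2],0]
    - [1,[0,0,2],0]
    - [1,[0,0,2],0]
    - [1,[0,0,1],0]
    - [1,[0,0,0],0]

```text
t: 3.58
ee_pos: [0.6029, -0.2274, 0.0528]
eef_rot: [-3.141, 0.0, 0.37]
wrist_force: [-2.5, 1.5, 3.8]
opening: 0.003
finger_force: 2.0
```

>>> carry_out:
  deltas:
    - [1,[0,0,1],0]
    - [1,[0,0,1],0]
    - [1,[0,0,0],0]

```text
t: 3.95
ee_pos: [0.603, -0.2274, 0.0512]
eef_rot: [3.142, -0.0, 0.37]
wrist_force: [-2.9, 1.5, 7.6]
opening: 0.003
finger_force: 3.9
```

>>> carry_out:
  deltas:
    - [1,[0,0,-4],0]
    - [1,[0,0,-20],0]
    - [1,[0,0,-43],0]
    - [1,[0,0,-43],0]
    - [1,[22,-44,0],0]

```text
t: 4.58
ee_pos: [0.6115, -0.1823, 0.1649]
eef_rot: [3.134, -0.007, 0.366]
wrist_force: [0.6, 0.6, 0.4]
opening: 0.007
finger_force: 0.0
```

>>> carry_out:
  deltas:
    - [1,[22,-44,0],0]
    - [1,[22,-44,0],0]
    - [1,[21,-44,0],0]
    - [1,[21,-44,0],0]
    - [1,[21,-45,0],0]

```text
t: 5.2
ee_pos: [0.6282, 0.0678, 0.1606]
eef_rot: [3.141, -0.001, 0.37]
wrist_force: [0.3, -0.1, -0.1]
opening: 0.002
finger_force: 0.0
```

>>> carry_out:
  deltas:
    - [1,[0,0,30],0]
    - [1,[0,0,30],0]
    - [1,[0,0,15],0]
    - [1,[0,0,0],0]

```text
t: 5.7
ee_pos: [0.6269, 0.0661, 0.0846]
eef_rot: [-3.141, 0.002, 0.37]
wrist_force: [-0.3, 0.3, 0.4]
opening: 0.004
finger_force: 0.0
```

Run:
```python
from h import *
s=get_state(); print(s['t'],s['ee_pos'],s['wrist_force'],todelta((.6275,.0665)))
a=snap('scene','s2'); b=snap('top','t2')
for c in('blue','green','yellow'):
  for n,im,i in(('scene',a,0),('top',b,1)):
    try: print(c,n,cent(im,c,S[c][i]))
    except Exception as e: print(c,n,'hidden')
cv2.imwrite('pics/c2.png',cv2.cvtColor(cv2.resize(a[130:300,190:360],None,fx=3,fy=3,interpolation=2),cv2.COLOR_RGB2BGR))
```

```text
5.7 [0.62690945 0.06612958 0.08463255] [-0.27973272  0.34638316  0.41206582] [ 0.7 -0.1 -0. ]
blue scene (array([255.5, 166. ]), 125, array([255.448, 165.816]))
blue top (array([396.5, 163. ]), 167, array([395.5988024 , 159.18562874]))
green scene (array([332.5, 181. ]), 146, array([332.14383562, 180.89726027]))
green top (array([343. , 225.5]), 157, array([342.94904459, 220.31210191]))
yellow scene (array([290., 253.]), 194, array([290.15463918, 253.34020619]))
yellow top (array([277., 160.]), 30, array([279.23333333, 159.5       ]))
```

View pics/c2.png

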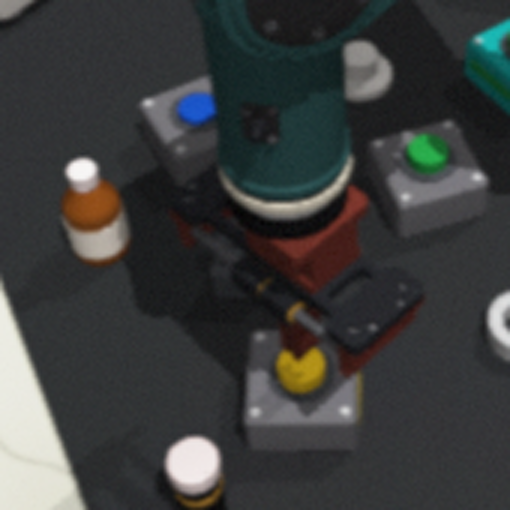

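The fingertip is over the yellow cap, and the blue cap sits lower than before. I'll press yellow.

>>> carry_out:
  deltas:
    - [1,[0,0,12],0]
    - [1,[0,0,8],0]
    - [1,[0,0,3],0]
    - [1,[0,0,2],0]
    - [1,[0,0,2],0]

```text
t: 6.42
ee_pos: [0.6271, 0.0663, 0.0587]
eef_rot: [-3.141, 0.001, 0.37]
wrist_force: [-2.5, -0.3, 2.0]
opening: 0.004
finger_force: 1.1
```

>>> carry_out:
  deltas:
    - [1,[0,0,2],0]
    - [1,[0,0,2],0]
    - [1,[0,0,2],0]
    - [1,[0,0,1],0]
    - [1,[0,0,0],0]

```text
t: 7.05
ee_pos: [0.6274, 0.0663, 0.052]
eef_rot: [-3.141, 0.0, 0.37]
wrist_force: [-2.4, -0.2, 6.4]
opening: 0.007
finger_force: 2.9
```

>>> carry_out:
  deltas:
    - [1,[0,0,1],0]
    - [1,[0,0,0],0]

```text
t: 7.3
ee_pos: [0.6274, 0.0663, 0.0512]
eef_rot: [-3.141, -0.0, 0.37]
wrist_force: [-3.4, -0.4, 7.8]
opening: 0.002
finger_force: 3.8
```

>>> carry_out:
  deltas:
    - [1,[0,0,-4],0]
    - [1,[0,0,-20],0]
    - [1,[0,0,-43],0]
    - [1,[0,0,-43],0]
    - [1,[-45,15,0],0]

```text
t: 7.92
ee_pos: [0.5969, 0.0367, 0.1649]
eef_rot: [3.137, -0.011, 0.372]
wrist_force: [-0.7, -0.1, -0.3]
opening: 0.006
finger_force: 0.0
```

>>> carry_out:
  deltas:
    - [1,[-45,15,0],0]
    - [1,[-45,15,0],0]
    - [1,[-45,16,0],0]
    - [1,[-45,16,0],0]
    - [1,[0,0,30],0]

```text
t: 8.55
ee_pos: [0.4455, -0.089, 0.132]
eef_rot: [3.138, -0.003, 0.367]
wrist_force: [0.5, -0.5, 0.8]
opening: 0.006
finger_force: 0.0
```

>>> carry_out:
  deltas:
    - [1,[0,0,30],0]
    - [1,[0,0,15],0]
    - [1,[0,0,0],0]

```text
t: 8.93
ee_pos: [0.4451, -0.0867, 0.0848]
eef_rot: [-3.14, 0.001, 0.37]
wrist_force: [-0.1, 0.1, 0.6]
opening: 0.002
finger_force: 0.0
```

Run:
```python
from h import *
s=get_state(); print(s['t'],s['ee_pos'],s['wrist_force'],todelta((.4457,-.0868)))
a=snap('scene','s3'); b=snap('top','t3')
for c in('blue','green','yellow'):
  for n,im,i in(('scene',a,0),('top',b,1)):
    try: print(c,n,cent(im,c,S[c][i]))
    except Exception as e: print(c,n,'hidden')
cv2.imwrite('pics/c3.png',cv2.cvtColor(cv2.resize(a[110:300,210:400],None,fx=3,fy=3,interpolation=2),cv2.COLOR_RGB2BGR))
```

```text
8.925 [ 0.44513571 -0.08672202  0.08484073] [-0.08323273  0.05742035  0.57597448] [ 0.5  0.3 -0. ]
blue scene (array([255.5, 166. ]), 124, array([255.41935484, 165.87096774]))
blue top (array([396.5, 163. ]), 168, array([395.70238095, 159.31547619]))
green scene (array([332.5, 181. ]), 132, array([332.33333333, 181.13636364]))
green top hidden
yellow scene (array([290., 253.]), 205, array([290.05365854, 253.0195122 ]))
yellow top (array([280. , 156.5]), 165, array([281.98787879, 151.83030303]))
```

View pics/c3.png

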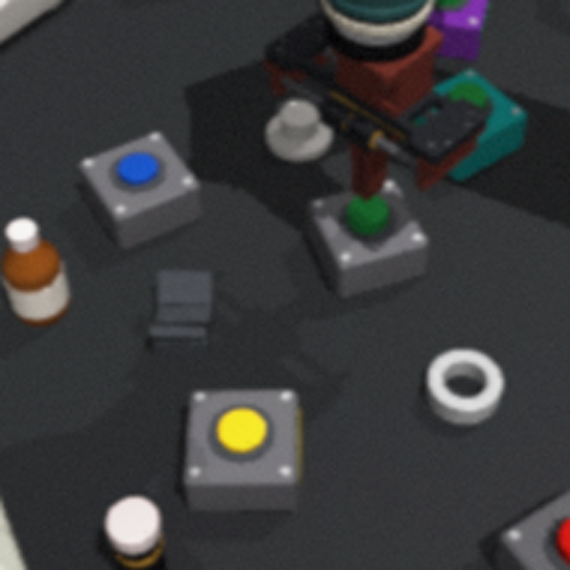

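The blue and yellow caps are low, and the tip is over the green cap. I'll press green.

>>> carry_out:
  deltas:
    - [1,[0,0,12],0]
    - [1,[0,0,8],0]
    - [1,[0,0,3],0]
    - [1,[0,0,2],0]
    - [1,[0,0,2],0]

```text
t: 9.65
ee_pos: [0.4452, -0.0866, 0.0586]
eef_rot: [-3.141, 0.0, 0.37]
wrist_force: [-2.1, 0.2, 2.1]
opening: 0.004
finger_force: 1.1
```

>>> carry_out:
  deltas:
    - [1,[0,0,2],0]
    - [1,[0,0,2],0]
    - [1,[0,0,2],0]
    - [1,[0,0,1],0]
    - [1,[0,0,0],0]

```text
t: 10.28
ee_pos: [0.4453, -0.0868, 0.0518]
eef_rot: [-3.141, 0.0, 0.37]
wrist_force: [-2.6, 1.8, 6.4]
opening: 0.007
finger_force: 3.1
```

>>> carry_out:
  deltas:
    - [1,[0,0,1],0]
    - [1,[0,0,0],0]

```text
t: 10.52
ee_pos: [0.4454, -0.0868, 0.0509]
eef_rot: [-3.141, 0.0, 0.37]
wrist_force: [-3.4, 1.1, 7.8]
opening: 0.004
finger_force: 4.1
```

Green has reached its stop. I'll lift straight up, then move back toward the start so the keys can be seen.

>>> carry_out:
  deltas:
    - [1,[0,0,-4],0]
    - [1,[0,0,-20],0]
    - [1,[0,0,-50],0]
    - [1,[0,0,-50],0]
    - [1,[0,0,-40],0]

```text
t: 11.15
ee_pos: [0.4465, -0.0872, 0.2169]
eef_rot: [3.14, -0.002, 0.37]
wrist_force: [0.7, -1.3, -1.0]
opening: 0.007
finger_force: 0.0
```

>>> carry_out:
  deltas:
    - [1,[0,40,0],0]
    - [1,[0,40,0],0]
    - [1,[0,40,0],0]
    - [1,[0,40,0],0]
    - [1,[0,0,0],0]

```text
t: 11.78
ee_pos: [0.5049, -0.239, 0.2146]
eef_rot: [3.139, -0.001, 0.367]
wrist_force: [-1.0, 0.1, 0.1]
opening: 0.005
finger_force: 0.0
```

Run:
```python
from h import *
s=get_state(); print(s['t'],s['ee_pos'],s['wrist_force'])
a=snap('scene','s4')
cv2.imwrite('pics/c4.png',cv2.cvtColor(cv2.resize(a[110:380,190:460],None,fx=2.2,fy=2.2,interpolation=2),cv2.COLOR_RGB2BGR))
```

```text
11.775 [ 0.50488645 -0.23898592  0.21458149] [-0.96729641  0.11905105  0.08873609]
```

View pics/c4.png

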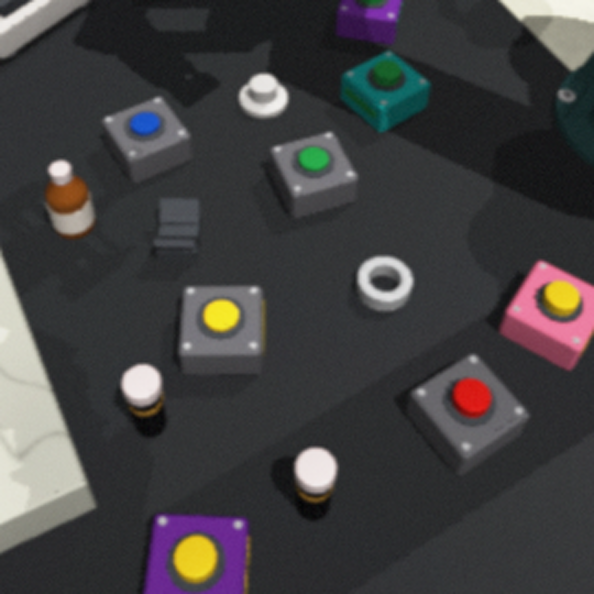

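The blue, yellow and green caps are all in. Red and the look-alikes are untouched, and nothing has shifted.

```bash
python3 -c "from cell import close_job; print(close_job())"
```

```text
the job is handed in; nothing more can be done
None
```

I pressed the blue, yellow and green keys fully in, in that order, at about 8 N each; the red key, the look-alikes and everything else on the bench were left alone, and the job was handed in at about 12 s.

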